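Release a finished batch from the autosampler

TASK

Release the finished batch: on the control pad press the blue key, then the yellow, then the green, each right down and let up again before the next, and keep off the red stop key. Then pull the autosampler's drawer open by its bar handle until all its vials stand clear of the housing, let go, and leave the other things on the bench as they are.

Things in the scene. Friction and masses are not known exactly. Their poses are not given: they have to be found in the camera images.
- pad: flat grey control pad, fixed to the bench, 160 x 160 x 40 high, with four round keys in a square of 70 mm pitch; origin under its centre at bench level, z up
- sampler_front (a point): middle of the front top edge of the autosampler's housing, 100 above the bench. It is a white box fixed to the bench, 285 deep behind this point x 240 wide x 100 high, with a 45 mm higher hump on its rear part starting 150 behind this point; x level into the box, z up. The drawer front (15 thick, grey) stands in front of it
- sampler_drawer0_handle (a point): middle of the drawer's dark horizontal bar handle: bar 11 thick, 120 long, its axis 35 in front of the drawer front (clear gap 29) and 62 above the bench; moves with the drawer. This point's x axis runs level from the handle into the box (the drawer opens to -x), y along the bar, z up
- sampler_drawer0 (a joint): how far the drawer has been pulled out towards the robot, along the handle point's -x, m: 0 shut, 0.213 at the stop. Slides with about 1 N of friction and stays where left. It carries a blue rack of nine vials, the rearmost of which come clear of the housing at 0.111
- key_blue (a joint): travel of the blue key, m: 0 up, 0.006 fully down; springs back; about 1.5 N starts it, 5 N holds it fully down
- key_blue_top (a point): centre of the top face of the blue round key, 40 diameter, in a black square bezel of 62 mm whose face is 10 below the key top; key top is 62 above the bench; z up. Which of the pad's four places it has varies
- pin_blue (a joint): white tell-tale pin, 9 diameter, at a corner of the blue key's bezel, m: 0 standing 6 proud (key not yet pressed), about 0.0055 sunk; the key drives it down as it is pressed and it stays down
- key_yellow (a joint): travel of the yellow key, m: 0 up, 0.006 fully down; springs back; about 1.5 N starts it, 5 N holds it fully down
- key_yellow_top (a point): centre of the top face of the yellow round key, 40 diameter, in a black square bezel of 62 mm whose face is 10 below the key top; key top is 62 above the bench; z up. Which of the pad's four places it has varies
- pin_yellow (a joint): white tell-tale pin, 9 diameter, at a corner of the yellow key's bezel, m: 0 standing 6 proud (key not yet pressed), about 0.0055 sunk; the key drives it down as it is pressed and it stays down
- key_green (a joint): travel of the green key, m: 0 up, 0.006 fully down; springs back; about 1.5 N starts it, 5 N holds it fully down
- key_green_top (a point): centre of the top face of the green round key, 40 diameter, in a black square bezel of 62 mm whose face is 10 below the key top; key top is 62 above the bench; z up. Which of the pad's four places it has varies
- pin_green (a joint): white tell-tale pin, 9 diameter, at a corner of the green key's bezel, m: 0 standing 6 proud (key not yet pressed), about 0.0055 sunk; the key drives it down as it is pressed and it stays down
- key_red (a joint): travel of the red key, m: 0 up, 0.006 fully down; springs back; about 1.5 N starts it, 5 N holds it fully down
- key_red_top (a point): centre of the top face of the red round key, 40 diameter, in a black square bezel of 62 mm whose face is 10 below the key top; key top is 62 above the bench; z up. Which of the pad's four places it has varies
- pin_red (a joint): white tell-tale pin, 9 diameter, at a corner of the red key's bezel, m: 0 standing 6 proud (key not yet pressed), about 0.0055 sunk; the key drives it down as it is pressed and it stays down
- mouse: black wireless computer mouse, 110 long (its x) x 62 x 32 high, on the robot's side of the pad; origin under its centre
- jar: amber glass jar with black lid, 70 diameter, 90 high, just beyond the pad; origin under its centre
- bottle: clear glass bottle with blue cap, 68 diameter, 120 high, to the left of the pad; origin under its centre
- beaker: glass beaker, 76 diameter, 95 high, to the right of the autosampler's front; origin under its centre
- glasses_case: orange spectacle case, 160 (its x) x 68 x 41 high; origin under its centre
There are look-alikes about, which are no part of the job. Several things look just like the glasses_case: the one meant starts farthest to the robot's right.

How it is judged (in metres and radians):
On the way, in this order (a step that is already met when the one before it is completed fails the run):
1. the blue key is pressed down (over 4 mm of its 6 mm) with the other keys up (value of joint key_blue above 0.004 m and value of joint each of key_yellow, key_green, key_red below 0.002 m), for 0.05 s.
2. the yellow key is pressed down (over 4 mm of its 6 mm) with the other keys up (value of joint key_yellow above 0.004 m and value of joint each of key_blue, key_green, key_red below 0.002 m), for 0.05 s.
3. the green key is pressed down (over 4 mm of its 6 mm) with the other keys up (value of joint key_green above 0.004 m and value of joint each of key_blue, key_yellow, key_red below 0.002 m), for 0.05 s.
4. the green key is up again (value of joint key_green below 0.0015 m), for 0.05 s.
5. the drawer is pulled out at least 108 mm (value of joint sampler_drawer0 above 0.108 m), for 0.2 s.
At the end, for the whole second after the job is handed in: The pins of the blue, yellow and green keys are sunk and the red one's is not, all four keys are up (within 1.5 mm), the drawer stands at rest at least 108 mm out, and the mouse, jar, bottle, beaker and spectacle case are upright and within 30 mm of where they were (value of joint each of pin_blue, pin_yellow, pin_green above 0.003 m and value of joint pin_red below 0.003 m and value of joint each of key_blue, key_yellow, key_green, key_red below 0.0015 m and value of joint sampler_drawer0 above 0.108 m and velocity of joint sampler_drawer0 between -0.01 and 0.01 m/s and angle between each of mouse, jar, bottle, beaker, glasses_case's own z axis and vertical below 0.2 rad and distance of each of mouse, jar, bottle, beaker, glasses_case from where it was at the start of the episode below 0.03 m); the robot touches nothing.
It fails at once if the red stop key is pressed (over 2.5 mm) (value of joint key_red above 0.0025 m).
It fails at once if two keys are down at once (over 2.5 mm each) (value of joint each of key_blue, key_yellow above 0.0025 m or value of joint each of key_blue, key_green above 0.0025 m or value of joint each of key_blue, key_red above 0.0025 m or value of joint each of key_yellow, key_green above 0.0025 m or value of joint each of key_yellow, key_red above 0.0025 m or value of joint each of key_green, key_red above 0.0025 m).
It fails at once if the yellow key is pressed before the blue, or the green before the yellow ((value of joint pin_yellow above 0.003 m and value of joint pin_blue below 0.003 m) or (value of joint pin_green above 0.003 m and value of joint pin_yellow below 0.003 m)).
It fails at once if the drawer is pulled (over 15 mm) before the green key has been pressed (value of joint sampler_drawer0 above 0.015 m and value of joint pin_green below 0.003 m).
It fails at once if a bystander is tipped or moved 30 mm (angle between any of mouse, jar, bottle, beaker, glasses_case's own z axis and vertical above 0.5 rad or distance of any of mouse, jar, bottle, beaker, glasses_case from where it was at the start of the episode above 0.03 m).
It also fails if it takes over 61 s, if anything falls off the work surface, if the arm or the gripper's body presses on something with over 40 N, if the wrist force passes 120 N, or if a joint passes its speed limit or range.

ROBOT

A 6-joint arm with a two-finger parallel gripper is mounted at the origin on the work surface. World frame = base frame: x ahead of the robot, y to its left, z up, the work surface at z = 0. Lengths are in m, angles in degrees, forces in N, time in s.
With the tool pointing down it reaches from about 0.4 to 0.825 m from the base axis. Payload 7 kg.
Tool frame: the origin (TCP) lies at the centre of the arm's flange, where the gripper is bolted on; the fingertips stand 178 mm ahead of it and the grasp point (between the pads) lies 159 mm ahead of it; z points along the fingers, y is the line along which they close (so a half turn about z gives the same grasp; the last joint's range is limited). The gripper opens to 88 mm and grips with 3 to 60 N. Pads are 19 mm wide; open, the fingers measure 130 mm over their backs; the gripper's body (78 mm by 193 mm) begins 47 mm behind the grasp point.
Start: joints at [80.048, 20.546, 0.682, 0, -70.136, -16.507], TCP at [0.301, 0.604, 0.405] pointing down, gripper open.
Joint ranges: [-176.03, 176.03], [-82.01, 121.73], [-58.28, 71.71], [-173.87, 95.51], [-174.79, -0.11], [-173.66, 173.66]. Speed limits (degrees/s): [136.94, 136.94, 172.46, 180, 180, 180].

INTERFACE

Orientations are given as [roll, pitch, yaw] about the fixed x, y, z axes, in that order (R = Rz(yaw) Ry(pitch) Rx(roll)).
In Python, from plant import telemetry, snapshot, workorder, nets gives the robot as it stands.
- The arm moves only by the shell command python3 -m creep 'ROWS'. ROWS is JSON, a list that holds one entry, the list of rows, each a list of 5 numbers: the shift along the tool's x, y, z normalised to -1 to 1, where 1 is 0.2 m, then the turn about the tool's z normalised to -1 to 1, where 1 is pi/2 rad, then the opening, from 0 (shut) to 1 (fully open). In form: [[[x, y, z, spin, hand], ...]]. A call has 1 to 8 rows; each row shifts and turns the commanded pose from where the row before left it, along the tool's axes as they then stand; what a row does not reach is not made up. A row lasts 1/12 s, in which the tool goes at most 41.7 mm and 7.16 degrees, less where a joint would pass 70% of its speed; a pose out of reach is approached as far as the arm can. A call with a number of a shift or a turn outside -1 to 1 is refused whole. A call with a gripper value outside its range is refused whole. The fingers move at their own pace and stop on an object; the grip force is fixed at half the most. Time passes only in rows, so rows that do not move let the fingers close. It gives the time, the measured TCP pose, the force, the opening and the grip force at its end, in the units of the state.
- telemetry.get_obs(): the state, without advancing time (a new reading comes with each control period).
- snapshot(name): name is "scene" or "top"; returns a dict with "frame" (384x512x3 uint8, red, green, blue), "fx", "fy", "cx", "cy" (pixels), "k1" (the pictures are not rectified: a ray, as slopes to the right and down, at radius r is drawn at 1 + k1 r^2 times it, then the intrinsics apply), "rvec" (rotation vector, rad) and "tvec" (3), from world to camera coordinates, as OpenCV has them. Camera axes: x right, y down, z forward; pixel columns grow to the right and rows downward; lengths in m; the calibration is good to about 2 mm. A picture is of the moment at which its call begins. There is no depth.
- workorder.close_job(): hands the job in; it is judged then, once.
Trained networks look in a picture, given as the dict that the camera call returned (one of the last four; its "shot" number tells which), for a name from the list of things; names that differ only in an ending like _2 or _b are one class to them, and where a whole thing is asked for, a point or a joint stands for the part that bears it (a point fixed in the world has none). Each returns a list of dicts, best first, with "confidence" (0 to 1); they miss things now and then, are a little off and sometimes report something else, mostly with a low value. They report only what shows in the picture. A call takes as long as a camera call. They do not tell look-alikes from the thing itself.
- nets.find_in(picture, query): "uv" ([column, row] in pixels, amid what is visible of it).
- nets.masks_of(picture, query): "region" (384x512 bool, what is visible of it) and "uv" ([column, row] in pixels, amid what is visible of it).
- nets.landmark_of(picture, query): "uv" ([column, row] in pixels: a listed point, or the origin of a listed thing).
The state is a dict: "clock": time; "joint_pos": joint angles; "qvel": joint speeds; "tau": joint torques, N m; "tool_pos": TCP position; "orientation": TCP orientation; "force": force on the tool from outside, world axes, zero at the start; "moment": the same for the moment, N m; "opening": finger opening in m; "gripper_force": force on a finger pad.
Only numpy, scipy, OpenCV 4.12 (cv2) and the standard library are available. Lean on these libraries where they do the work, as an engineer would, in place of code of your own. Each camera call takes 0.05 s, during which the arm holds its last target. There are 200 camera calls.

## Working session

There is one attempt and no reset: what is moved stays moved. The work goes in short steps, Python scripts to look and compute and a shell command to move; the robot and the scene stay as the last step left them, time stands still between calls to the robot, and variables do not carry over. Pictures are saved under pics/ and viewed, at most 10 in all, crops included, and the job is handed in when it is done.

```bash
mkdir -p pics
cat > h.py <<'E'
import numpy as np, cv2
from plant import telemetry, snapshot, workorder, nets
from scipy.spatial.transform import Rotation as R
def cam(s):
    K=np.array([[s['fx'],0,s['cx']],[0,s['fy'],s['cy']],[0,0,1.]]); D=np.array([s['k1'],0,0,0,0.])
    return K,D,np.array(s['rvec'],float),np.array(s['tvec'],float)
def ray(s,uv):
    K,D,r,t=cam(s); M=cv2.Rodrigues(r)[0]
    n=cv2.undistortPoints(np.array([[uv]],float),K,D)[0,0]
    return -M.T@t, M.T@np.array([n[0],n[1],1])
def at_z(s,uv,z):
    o,d=ray(s,uv); return o+d*(z-o[2])/d[2]
def proj(s,p):
    K,D,r,t=cam(s); return cv2.projectPoints(np.array(p,float).reshape(-1,1,3),r,t,K,D)[0][:,0]
def save(s,n): cv2.imwrite('pics/'+n,cv2.cvtColor(s['frame'],cv2.COLOR_RGB2BGR))
E
python3 - <<'E'
from h import *
np.set_printoptions(precision=4,suppress=True)
Z={'key_blue_top':.062,'key_yellow_top':.062,'key_green_top':.062,'key_red_top':.062,'sampler_front':.1,'sampler_drawer0_handle':.062,'pad':0,'mouse':0,'jar':0,'bottle':0,'beaker':0,'glasses_case':0}
for c in ('scene','top'):
    s=snapshot(c); save(s,c+'0.png'); print(c,ray(s,(s['cx'],s['cy'])))
    for n,z in Z.items():
        for d in nets.landmark_of(s,n)[:3]:
            print(n,np.array(d['uv']).round(1),round(d['confidence'],2),at_z(s,d['uv'],z))
print(telemetry.get_obs())
E
```

```text
scene (array([0.9534, 0.5308, 1.1183]), array([-0.3434, -0.445 , -0.8271]))
key_blue_top [330.1 231.8] 0.6 [0.472  0.2212 0.062 ]
key_yellow_top [318.4 249.8] 0.48 [0.5364 0.241  0.062 ]
key_yellow_top [332.4 234.5] 0.47 [0.4729 0.2316 0.062 ]
key_green_top [341.4 261.1] 0.43 [0.5109 0.306  0.062 ]
key_red_top [353.7 242. ] 0.6 [0.443 0.287 0.062]
sampler_front [187.9 169.6] 0.7 [ 0.6768 -0.1971  0.1   ]
sampler_drawer0_handle [204.1 168.9] 0.8 [ 0.6249 -0.1935  0.062 ]
pad [333.3 258.1] 0.63 [ 0.4965  0.271  -0.    ]
pad [382.8 276.5] 0.38 [0.4271 0.4021 0.    ]
mouse [354.1 205.8] 0.59 [0.321  0.1852 0.    ]
jar [296.3 287.2] 0.98 [0.6384 0.2685 0.    ]
jar [385.7 274. ] 0.54 [0.4151 0.4024 0.    ]
bottle [384.1 274.6] 0.8 [0.42   0.4006 0.    ]
bottle [211.6 112.1] 0.4 [ 0.4357 -0.4356  0.    ]
beaker [176.7 143.4] 0.86 [ 0.6177 -0.3904  0.    ]
glasses_case [245.2 232.5] 0.88 [0.6443 0.0413 0.    ]
glasses_case [295.4 164.3] 0.82 [ 0.356 -0.055  0.   ]
glasses_case [210.2 113.8] 0.78 [ 0.4447 -0.4318  0.    ]
top (array([ 0.3407, -0.0107,  1.509 ]), array([ 0.1173,  0.004 , -0.99
[... 552 characters left out ...]
 128.2] 0.66 [ 0.693  -0.2129  0.    ]
glasses_case [386.6 207. ] 0.94 [ 0.4463 -0.4318  0.    ]
glasses_case [334.4 253. ] 0.76 [ 0.3088 -0.2663  0.    ]
glasses_case [263.1 236.7] 0.75 [ 0.3604 -0.0513  0.    ]
{'clock': 1.3, 'joint_pos': array([ 80.0455,  20.5463,   0.6803,  -0.0002, -70.1367, -16.5074]), 'qvel': array([-0.0011, -0.0855, -0.0814,  0.0361, -0.0414,  0.1358]), 'tau': array([  0.0007, -58.24  ,  29.3313,   7.0029,   0.0125,  -0.    ]), 'tool_pos': array([0.3008, 0.6042, 0.4046]), 'orientation': array([179.9974,  -0.0006, -26.462 ]), 'force': array([-0.1887,  0.4017,  0.8128]), 'moment': array([-0.0061, -0.0046, -0.0154]), 'gripper_force': 0.0, 'opening': 0.08785499853634506}
```

Run:
```python
import cv2,numpy as np
a=cv2.imread('pics/top0.png'); b=cv2.imread('pics/scene0.png')
cv2.imwrite('pics/a1.png',cv2.resize(a,(800,600),interpolation=cv2.INTER_CUBIC))
c1=cv2.resize(a[130:250,90:230],(395,338),interpolation=cv2.INTER_CUBIC); c2=cv2.resize(b[190:310,270:410],(395,338),interpolation=cv2.INTER_CUBIC)
c3=cv2.resize(a[80:180,250:400],(395,263),interpolation=cv2.INTER_CUBIC); c4=cv2.resize(b[80:220,130:300],(395,262),interpolation=cv2.INTER_CUBIC)
cv2.imwrite('pics/a2.png',np.vstack([np.hstack([c1,c2]),np.hstack([c3,c4[:263] if c4.shape[0]==263 else cv2.resize(c4,(395,263))])])[:600])
```

```text
(no output)
```

View pics/a1.png

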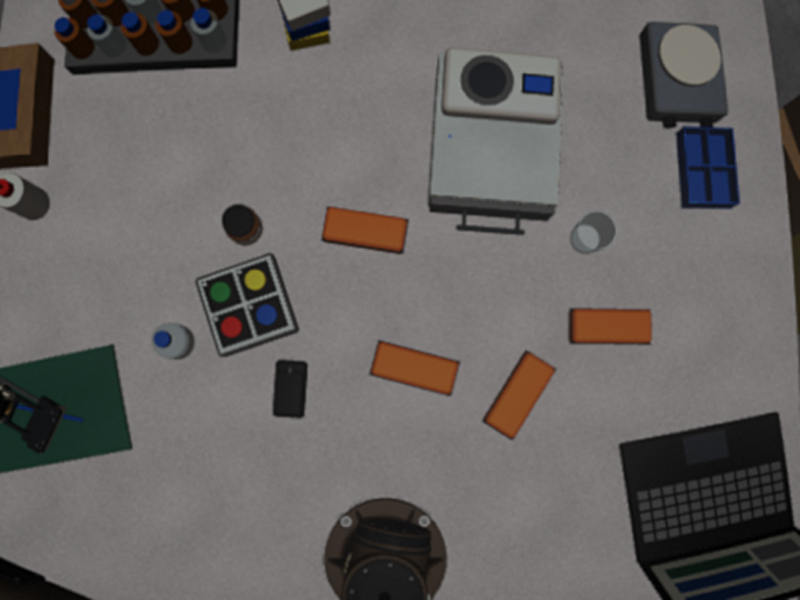

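View pics/a2.png

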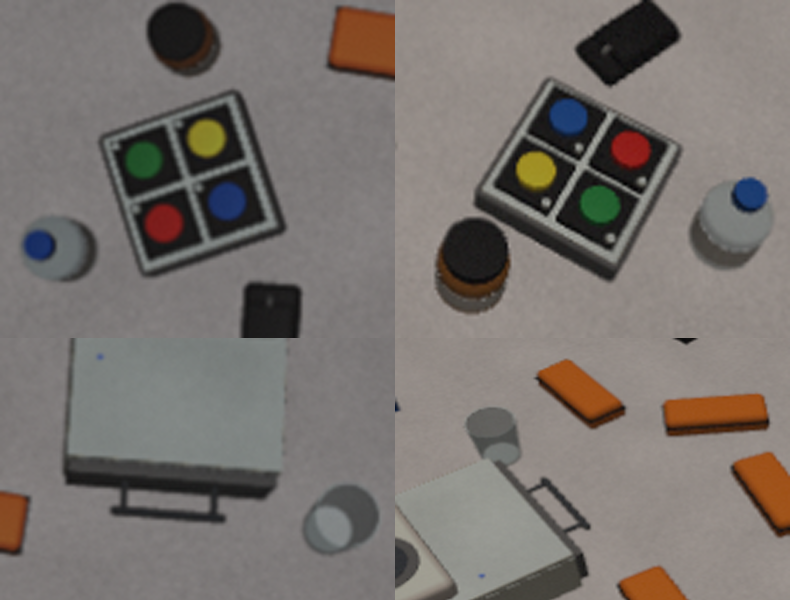

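The pictures show the pad at about (158,195) in the top view, with green upper left, yellow upper right, red lower left and blue lower right. The bar handle runs from about (293,146) to (335,149). There are four orange cases, at top pixels (234,147), (265,236), (332,252) and (391,208). The one meant is (391,208), farthest right; none of them gets touched. Next I'll refine keys and handle by colour.

Run:
```python
from h import *
np.set_printoptions(precision=4,suppress=True)
res={}
for c,box in (('top',(118,158,196,230)),('scene',(290,210,385,300))):
    s=snapshot(c); f=s['frame']; hsv=cv2.cvtColor(f,cv2.COLOR_RGB2HSV)
    for n,(lo,hi) in dict(blue=(105,130),yellow=(22,35),green=(45,85),red=(172,188)).items():
        h=hsv[...,0].astype(int); h=np.where(h<9,h+180,h) if n=='red' else h
        m=((h>=lo)&(h<=hi)&(hsv[...,1]>110)&(hsv[...,2]>40)).astype(np.uint8)
        w=np.zeros_like(m); w[box[1]:box[3],box[0]:box[2]]=1; m*=w
        k,l,st,ce=cv2.connectedComponentsWithStats(m); i=1+np.argmax(st[1:,4])
        p=at_z(s,ce[i],.062); res[c,n]=p; print(c,n,st[i],ce[i],p)
    if c=='top':
        g=f.mean(2); print(g[138:156,286:342:2].astype(int))
for c in ('top','scene'):
    P={n:res[c,n][:2] for n in('blue','yellow','green','red')}
    print(c,'pitch',[np.linalg.norm(P[a]-P[b]) for a,b in(('blue','yellow'),('yellow','green'),('green','red'),('red','blue'))],'yaw',np.degrees(np.arctan2(*(P['yellow']-P['blue'])[::-1])),'ctr',np.mean(list(P.values()),0))
```

```text
top blue [164 195  14  14 154] [170.2013 201.1623] [0.4642 0.2203 0.062 ]
top yellow [156 172  15  14 167] [162.7485 178.5988] [0.5308 0.2432 0.062 ]
top green [134 180  14  14 140] [140.6286 186.3714] [0.5082 0.3089 0.062 ]
top red [141 202  15  15 171] [147.655 208.807] [0.442  0.2869 0.062 ]
[[131 130 128 125 117  51  82 111 112 109  97  88  79  63  57  52  48  40
   39  35  31  29  33  34  27  27  28  29]
 [127 128 127 128 123  54  91 128 126 127 121 120 115 108 109 106 101  87
   82  70  61  55  40  37  40  39  32  28]
 [127 125 124 124 123  53  94 129 124 125 123 125 125 123 124 123 123 117
  115 111 108 101  50  54  83  78  63  53]
 [126 126 124 125 123  50  95 129 124 125 124 124 122 124 123 124 125 125
  124 124 126 121  54  70 116 111 104 102]
 [126 126 124 124 122  50  96 131 127 125 128 125 124 123 122 122 125 125
  125 124 125 121  55  75 124 122 120 124]
 [125 125 126 110  97  45  90 122 120 119 123 121 124 124 123 126 126 125
  126 124 123 123  56  73 125 124 123 126]
 [126 125 123  74  55  37  55  76  75  79  93  98 110 117 120 121 120 122
  123 124 126 125  56  75 12
[... 1280 characters left out ...]
 124 123 123 122 121]]
scene blue [324 225  15  14 154] [330.9416 231.0779] [0.4685 0.2211 0.062 ]
scene yellow [313 243  15  15 175] [319.5371 250.1886] [0.5348 0.2439 0.062 ]
scene green [335 256  15  14 165] [341.9818 262.3212] [0.5122 0.3096 0.062 ]
scene red [346 236  15  15 171] [352.9474 242.7895] [0.4464 0.2873 0.062 ]
top pitch [np.float64(0.0704173355760198), np.float64(0.06944152534610455), np.float64(0.06977198341040533), np.float64(0.07009809861988797)] yaw 18.938120381930727 ctr [0.4863 0.2648]
scene pitch [np.float64(0.07012486676382239), np.float64(0.06953240698752801), np.float64(0.06946384337691869), np.float64(0.06986041417911017)] yaw 18.97670089271533 ctr [0.4905 0.2655]
```

```bash
python3 - <<'E'
from h import *
s=snapshot('top')
for uv in((291.5,145.3),(313.5,146.9),(335.5,148.5)): print(at_z(s,uv,.062))
E
cat >> h.py <<'E'
def to(x,y,tip=None,yaw=None):
    o=telemetry.get_obs(); r=R.from_euler('xyz',o['orientation'],degrees=True)
    p=o['tool_pos']+r.apply([0,0,.178]); d=np.array([x-p[0],y-p[1],0 if tip is None else tip-p[2]])
    print('tip',p.round(4),'units',(r.inv().apply(d)/.2).round(3),'yaw',o['orientation'].round(2),'F',o['force'].round(1),'t',o['clock'])
E
python3 -m creep '[[[0.12,0.10,0,0,0],[0.12,0.10,0,0,0],[0.12,0.10,0,0,0],[0.12,0.10,0,0,0],[0.12,0.10,0,0,0],[0.12,0.10,0,0,0],[0.12,0.10,0,0,0],[0.12,0.10,0,0,0]]]'
python3 -c "
from h import *
to(.4665,.2207,.08)"
```

```text
[ 0.62699567 -0.13616557  0.062     ]
[ 0.62191868 -0.20125014  0.062     ]
[ 0.61691362 -0.26670817  0.062     ]
clock: 2.12
tool_pos: [0.4017, 0.374, 0.4049]
orientation: [-180.0, -0.0, -26.4]
force: [0.5, -0.2, -0.2]
opening: 0.0397
gripper_force: 0.0
tip [0.4017 0.374  0.2269] units [0.631 0.543 0.734] yaw [-179.97   -0.    -26.45] F [ 0.5 -0.2 -0.2] t 2.1167
```

```bash
python3 -m creep '[[[0.11,0.09,0,0,0],[0.11,0.09,0,0,0],[0.11,0.09,0.1,0,0],[0.1,0.09,0.1,0,0],[0.1,0.09,0.1,0,0],[0.1,0.09,0.1,0,0],[0,0,0.1,0,0],[0,0,0.1,0,0]]]'
python3 -c "
from h import *
to(.4665,.2207,.062)
s=snapshot('scene'); a=s['frame'][150:310,260:410]; cv2.imwrite('pics/b1.png',cv2.resize(a[...,::-1],(600,600),interpolation=cv2.INTER_CUBIC))"
```

```text
clock: 2.78
tool_pos: [0.4665, 0.2211, 0.2841]
orientation: [-180.0, -0.0, -26.6]
force: [0.6, 0.5, -0.5]
opening: 0.0005
gripper_force: 0.0
tip [0.4666 0.2212 0.1061] units [0.001 0.003 0.221] yaw [-1.7996e+02 -2.0000e-02 -2.6590e+01] F [ 0.6  0.5 -0.5] t 2.7833
```

View pics/b1.png

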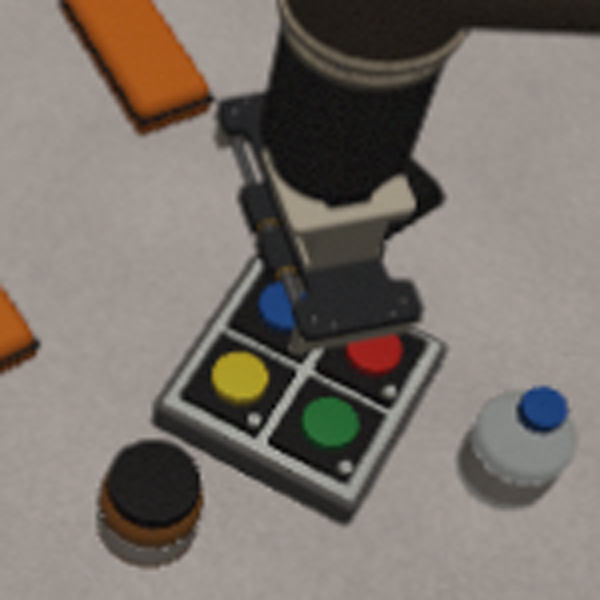

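The closed fingers are over the blue key (crop 285,305) and clear of the red. Pressing now.

```bash
python3 -m creep '[[[0,0,0.1,0,0],[0,0,0.1,0,0],[0,0,0.015,0,0],[0,0,0.015,0,0],[0,0,0.015,0,0],[0,0,0,0,0]]]'
python3 -c "
from h import *
to(.4665,.2207,.055)"
```

```text
clock: 3.33
tool_pos: [0.4661, 0.2227, 0.2363]
orientation: [-180.0, -0.0, -26.4]
force: [-2.1, -1.3, 3.8]
opening: 0.0005
gripper_force: 1.8
tip [0.4661 0.2227 0.0583] units [0.006 0.008 0.017] yaw [-1.7999e+02 -1.0000e-02 -2.6440e+01] F [-2.1 -1.3  3.8] t 3.3333
```

```bash
python3 -m creep '[[[0,0,0.01,0,0],[0,0,0.01,0,0],[0,0,0,0,0],[0,0,0,0,0]]]'
python3 -c "
from h import *
to(.4665,.2207,.055)"
```

```text
clock: 3.67
tool_pos: [0.4661, 0.2228, 0.234]
orientation: [-179.9, -0.1, -26.4]
force: [-8.8, -3.7, 22.2]
opening: 0.0004
gripper_force: 11.1
tip [0.4664 0.2229 0.056 ] units [0.006 0.01  0.005] yaw [-1.7992e+02 -5.0000e-02 -2.6410e+01] F [-8.8 -3.7 22.2] t 3.6667
```

Bottomed out: 22 N, tip at 0.056. Lifting and moving to yellow.

```bash
python3 -m creep '[[[0,0,-0.05,0,0],[0,0,-0.1,0,0],[0,0,-0.1,0,0],[0,0,0,0,0]]]'
python3 -c "
from h import *
to(.5328,.2435,.062)
s=snapshot('top'); cv2.imwrite('pics/pin1.png',s['frame'][...,::-1])"
```

```text
clock: 4.0
tool_pos: [0.4674, 0.2239, 0.286]
orientation: [-179.6, -0.2, -26.4]
force: [0.2, 0.4, 0.2]
opening: 0.0005
gripper_force: 0.0
tip [0.4685 0.2248 0.108 ] units [ 0.246 -0.225  0.233] yaw [-179.59   -0.18  -26.4 ] F [0.2 0.4 0.2] t 4.0
```

```bash
python3 -m creep '[[[0.12,-0.11,0,0,0],[0.12,-0.11,0,0,0],[0,0,0.1,0,0],[0,0,0.07,0,0],[0,0,0,0,0]]]'
python3 -c "
from h import *
to(.5328,.2435,.062)"
```

```text
clock: 4.47
tool_pos: [0.528, 0.24, 0.2443]
orientation: [179.8, 0.1, -26.5]
force: [-0.3, -0.2, 0.4]
opening: 0.0004
gripper_force: 0.0
tip [0.5273 0.2395 0.0663] units [ 0.016 -0.03   0.021] yaw [ 1.7976e+02  1.4000e-01 -2.6530e+01] F [-0.3 -0.2  0.4] t 4.4667
```

```bash
python3 -m creep '[[[0.016,-0.03,0,0,0],[0,0,0.015,0,0],[0,0,0.015,0,0],[0,0,0.015,0,0],[0,0,0.015,0,0],[0,0,0.005,0,0],[0,0,0,0,0]]]'
python3 -c "
from h import *
to(.5328,.2435,.062)"
```

```text
clock: 5.05
tool_pos: [0.5344, 0.245, 0.2352]
orientation: [-179.9, -0.0, -26.4]
force: [-0.8, 2.5, 3.9]
opening: 0.0003
gripper_force: 2.2
tip [0.5346 0.2452 0.0572] units [-0.005  0.011 -0.024] yaw [-1.7991e+02 -4.0000e-02 -2.6430e+01] F [-0.8  2.5  3.9] t 5.05
```

```bash
python3 -m creep '[[[0,0,0.01,0,0],[0,0,0.01,0,0],[0,0,0,0,0],[0,0,0,0,0]]]'
python3 -m creep '[[[0,0,-0.05,0,0],[0,0,-0.1,0,0],[0,0,-0.1,0,0],[0,0,0,0,0]]]'
python3 -c "
from h import *
to(.5102,.3093,.062)"
```

```text
clock: 5.38
tool_pos: [0.5344, 0.245, 0.234]
orientation: [-179.9, -0.1, -26.4]
force: [-9.0, -1.5, 27.5]
opening: 0.0005
gripper_force: 13.5
clock: 5.72
tool_pos: [0.5349, 0.2451, 0.2844]
orientation: [-179.8, -0.1, -26.4]
force: [0.2, -0.4, -0.3]
opening: 0.0005
gripper_force: 0.0
tip [0.5357 0.2455 0.1064] units [-0.256 -0.228  0.222] yaw [-1.7976e+02 -1.4000e-01 -2.6420e+01] F [ 0.2 -0.4 -0.3] t 5.7167
```

```bash
python3 -m creep '[[[-0.12,-0.11,0,0,0],[-0.13,-0.115,0,0,0],[0,0,0.1,0,0],[0,0,0.07,0,0],[0,0,0,0,0]]]'
python3 -c "
from h import *
to(.5102,.3093,.062)"
```

```text
clock: 6.13
tool_pos: [0.508, 0.3066, 0.2435]
orientation: [179.7, 0.1, -26.4]
force: [-1.2, -1.0, -0.5]
opening: 0.0007
gripper_force: 0.0
tip [0.5072 0.306  0.0655] units [ 0.006 -0.021  0.018] yaw [ 1.7971e+02  1.3000e-01 -2.6450e+01] F [-1.2 -1.  -0.5] t 6.1333
```

```bash
python3 -m creep '[[[0.006,-0.02,0.01,0,0],[0,0,0.015,0,0],[0,0,0.015,0,0],[0,0,0.015,0,0],[0,0,0.005,0,0],[0,0,0.015,0,0],[0,0,0,0,0],[0,0,0,0,0]]]'
python3 -c "
from h import *
to(.5102,.3093,.062)"
```

```text
clock: 6.8
tool_pos: [0.5128, 0.3104, 0.2341]
orientation: [-179.9, -0.1, -26.4]
force: [-4.3, -1.5, 17.0]
opening: 0.001
gripper_force: 8.6
tip [0.5133 0.3107 0.0561] units [-0.011  0.013 -0.029] yaw [-1.7987e+02 -9.0000e-02 -2.6420e+01] F [-4.3 -1.5 17. ] t 6.8
```

```bash
python3 -m creep '[[[0,0,-0.05,0,0],[0,0,-0.1,0,0],[0,0,-0.15,0,0],[0,0,-0.2,0,0],[0,0,-0.2,0,0],[0,0,-0.05,0,0],[0,0,0,0,0]]]'
python3 - <<'E'
from h import *
np.set_printoptions(precision=4,suppress=True)
to(.622,-.201,.2)
im=[]
for c,(x0,y0,x1,y1) in (('top',(110,130,360,260)),('scene',(160,110,385,310))):
    s=snapshot(c); f=s['frame']
    for d in nets.masks_of(s,'sampler_drawer0_handle')[:2]: print(c,'mask',d['uv'],d['confidence'],d['region'].sum())
    for d in nets.landmark_of(s,'sampler_drawer0_handle')[:2]: print(c,'lm',d['uv'],d['confidence'],at_z(s,d['uv'],.062))
    for d in nets.landmark_of(s,'sampler_front')[:2]: print(c,'sf',d['uv'],d['confidence'],at_z(s,d['uv'],.1))
    # predicted bar overlay
    e=np.array([.997,-.077,0]);t=np.array([.077,.997,0]);o=np.array([.622,-.201,.062])
    q=proj(s,[o+.06*t,o,o-.06*t]); print(q)
    a,b=((285,125,345,160) if c=='top' else (178,138,228,193)),None
    g=cv2.resize(f[a[1]:a[3],a[0]:a[2],::-1],None,fx=390/(a[2]-a[0]),fy=390/(a[2]-a[0]),interpolation=cv2.INTER_CUBIC)
    im.append(g)
    v=cv2.resize(f[y0:y1,x0:x1,::-1],(390,250)); im.append(v)
h=max(im[0].shape[0],im[2].shape[0]); pad=lambda g,h:cv2.copyMakeBorder(g,0,h-g.shape[0],0,0,0)
h=min(h,430); im[2]=im[2][:345];
o=np.vstack([np.hstack([pad(im[0],345),pad(im[2],345)]),np.hstack([im[1],im[3]])])
cv2.imwrite('pics/c1.png',o); print(o.shape)
E
```

```text
clock: 7.38
tool_pos: [0.5128, 0.3104, 0.3865]
orientation: [-179.6, -0.1, -26.5]
force: [0.0, -0.2, 0.0]
opening: 0.0004
gripper_force: 0.0
tip [0.5138 0.3113 0.2085] units [1.625 2.053 0.032] yaw [-179.6    -0.14  -26.45] F [ 0.  -0.2  0. ] t 7.3833
top mask [310.3, 133.6] 0.67 985
top mask [147.8, 210.0] 0.61 119
top lm [313.3, 147.2] 0.86 [ 0.621  -0.2006  0.062 ]
top sf [316.4, 130.1] 0.91 [ 0.664 -0.206  0.1  ]
top sf [369.7, 154.9] 0.49 [ 0.5907 -0.3597  0.1   ]
[[293.1981 145.4172]
 [313.4151 146.8732]
 [333.5274 148.3498]]
scene mask [194.0, 173.2] 0.82 499
scene mask [388.8, 269.5] 0.2 767
scene lm [201.7, 168.7] 0.96 [ 0.6304 -0.199   0.062 ]
scene sf [186.8, 170.2] 0.73 [ 0.6807 -0.1973  0.1   ]
[[213.0961 179.6295]
 [203.5329 166.9566]
 [194.3948 154.8344]]
(595, 780, 3)
```

View pics/c1.png

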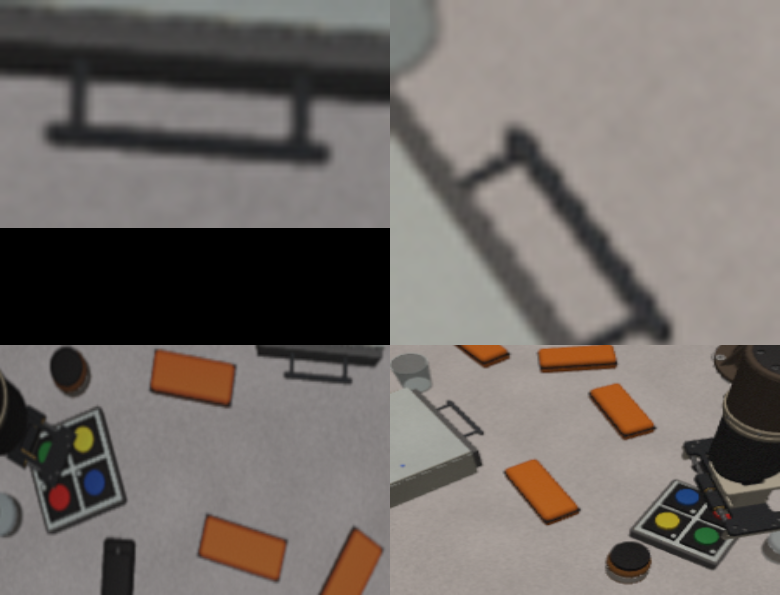

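The bar shows at scene pixels (194,156)–(213,180) and top pixels (293,145.5)–(334,148.5), with clear space behind it. First I'll spin the tool to line up with the bar.

```bash
python3 -m creep '[[[0,0,0,0.075,0.3],[0,0,0,0.075,0.3],[0,0,0,0.075,0.3],[0,0,0,0.075,0.3],[0,0,0,0.075,0.3],[0,0,0,0.075,0.3],[0,0,0,0.075,0.3],[0,0,0,0.075,0.3]]]'
python3 -m creep '[[[0,0,0,0.075,0.3],[0,0,0,0.075,0.3],[0,0,0,0,0.3]]]'
python3 -c "
from h import *
to(.59,-.199,.2)
s=snapshot('scene')
for q in ((194.0,155.9),(203.3,168.0),(212.6,180)): print(at_z(s,q,.062))"
```

```text
clock: 8.45
tool_pos: [0.5123, 0.3102, 0.381]
orientation: [179.9, -0.0, -80.8]
force: [0.4, 0.1, 0.1]
opening: 0.0261
gripper_force: 0.0
clock: 8.7
tool_pos: [0.5123, 0.3102, 0.381]
orientation: [180.0, -0.1, -94.3]
force: [0.7, -0.4, 0.1]
opening: 0.0265
gripper_force: 0.0
tip [0.5121 0.3101 0.203 ] units [ 2.509 -0.578  0.017] yaw [ 1.7996e+02 -6.0000e-02 -9.4270e+01] F [ 0.7 -0.4  0.1] t 8.7
[ 0.62082063 -0.25796215  0.062     ]
[ 0.62490912 -0.19805449  0.062     ]
[ 0.62862908 -0.1410167   0.062     ]
```

```bash
python3 -m creep '[[[0.19,-0.055,0,0,0.3],[0.19,-0.055,0,0,0.3],[0.19,-0.055,0,0,0.3],[0.19,-0.055,0,0,0.3],[0.19,-0.055,0,0,0.3],[0.19,-0.055,0,0,0.3],[0.19,-0.055,0,0,0.3],[0.19,-0.055,0,0,0.3]]]'
python3 -m creep '[[[0.19,-0.055,0,0,0.3],[0.19,-0.055,0,0,0.3],[0.19,-0.055,0,0,0.3],[0.19,-0.055,0,0,0.3],[0.19,-0.055,0,0,0.3],[0,0,0.1,0,0.3],[0,0,0.1,0,0.3],[0,0,0,0,0.3]]]'
python3 -c "
from h import *
to(.6198,-.1993,.047)"
```

```text
clock: 9.42
tool_pos: [0.5791, -0.001, 0.3816]
orientation: [-180.0, -0.0, -93.7]
force: [0.7, 0.7, -0.1]
opening: 0.0259
gripper_force: 0.0
clock: 10.08
tool_pos: [0.6195, -0.1933, 0.3368]
orientation: [179.6, 0.1, -93.9]
force: [-1.0, 0.4, -1.4]
opening: 0.0264
gripper_force: 0.0
tip [ 0.6182 -0.1931  0.1589] units [ 0.031 -0.014  0.559] yaw [ 1.7959e+02  6.0000e-02 -9.3870e+01] F [-1.   0.4 -1.4] t 10.0833
```

```bash
python3 -m creep '[[[0.03,-0.012,0.1,0.005,0.3],[0,0,0.15,0,0.3],[0,0,0,0,0.3],[0,0,0,0,0.3]]]'
python3 - <<'E'
from h import *
to(.6198,-.1993,.047)
a=snapshot('top')['frame'][110:175,270:360,::-1]; b=snapshot('scene')['frame'][110:210,150:250,::-1]
cv2.imwrite('pics/d1.png',np.hstack([cv2.resize(a,(400,289),interpolation=2).copy() if 0 else cv2.copyMakeBorder(cv2.resize(a,(400,289),interpolation=2),0,111,0,0,0),cv2.resize(b,(400,400),interpolation=2)]))
E
```

```text
clock: 10.42
tool_pos: [0.6226, -0.1982, 0.2911]
orientation: [179.8, -0.0, -94.3]
force: [0.3, 0.2, 0.3]
opening: 0.0262
gripper_force: 0.0
tip [ 0.622  -0.1983  0.1131] units [0.006 0.009 0.331] yaw [ 1.7981e+02 -2.0000e-02 -9.4250e+01] F [0.3 0.2 0.3] t 10.4167
```

View pics/d1.png

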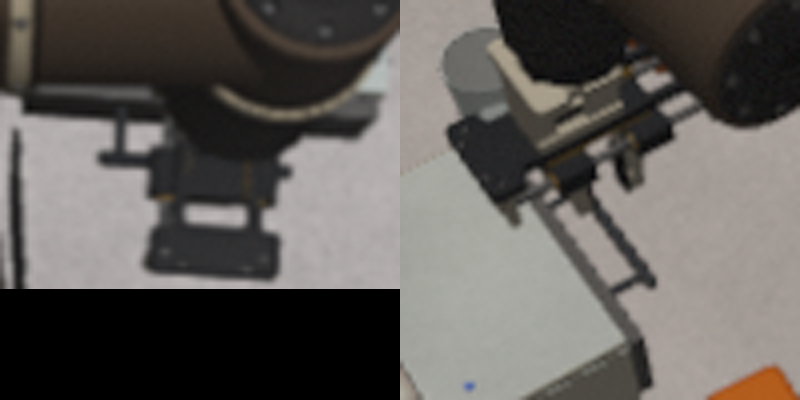

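The fingers straddle the bar line, with the inner one over the gap and the outer in front of it. Going down slowly while watching the force.

```bash
python3 -m creep '[[[0.006,0.009,0,0,0.3],[0,0,0.08,0,0.3],[0,0,0.08,0,0.3],[0,0,0.03,0,0.3],[0,0,0.03,0,0.3],[0,0,0,0,0.3]]]'
python3 -c "
from h import *
to(.6198,-.1993,.047)"
```

```text
clock: 11.02
tool_pos: [0.6209, -0.1996, 0.2475]
orientation: [180.0, -0.0, -94.4]
force: [-0.3, -0.6, -0.1]
opening: 0.0261
gripper_force: 0.0
tip [ 0.6208 -0.1996  0.0695] units [-0.001  0.005  0.113] yaw [179.97  -0.   -94.39] F [-0.3 -0.6 -0.1] t 11.0167
```

```bash
python3 -m creep '[[[0,0.005,0.02,0,0.3],[0,0,0.02,0,0.3],[0,0,0.02,0,0.3],[0,0,0,0,0.3]]]'
python3 -m creep '[[[0,0,0.02,0,0.3],[0,0,0.02,0,0.3],[0,0,0.01,0,0.3],[0,0,0,0,0.3]]]'
```

```text
clock: 11.35
tool_pos: [0.6197, -0.1996, 0.235]
orientation: [180.0, 0.0, -94.4]
force: [-0.0, 0.2, 0.2]
opening: 0.0265
gripper_force: 0.0
clock: 11.68
tool_pos: [0.6197, -0.1996, 0.2249]
orientation: [179.9, 0.0, -94.4]
force: [0.4, -0.2, -0.3]
opening: 0.0266
gripper_force: 0.0
```

No contact, and the tip is at 0.047. Closing on the bar.

```bash
python3 -m creep '[[[0,0,0,0,0.05],[0,0,0,0,0.05],[0,0,0,0,0.05],[0,0,0,0,0.05],[0,0,0,0,0.05]]]'
```

```text
clock: 12.1
tool_pos: [0.6202, -0.1996, 0.2259]
orientation: [-180.0, -0.0, -94.4]
force: [1.4, -1.0, -0.2]
opening: 0.01
gripper_force: 30.0
```

```bash
python3 -m creep '[[[0,0.03,0,0,0.05],[0,0.05,0,0,0.05],[0,0.05,0,0,0.05],[0,0.05,0,0,0.05],[0,0.05,0,0,0.05],[0,0.05,0,0,0.05],[0,0.05,0,0,0.05],[0,0.05,0,0,0.05]]]'
python3 -m creep '[[[0,0.05,0,0,0.05],[0,0.05,0,0,0.05],[0,0.05,0,0,0.05],[0,0.05,0,0,0.05],[0,0.05,0,0,0.05],[0,0.05,0,0,0.05],[0,0.03,0,0,0.05],[0,0,0,0,0.05]]]'
```

```text
clock: 12.77
tool_pos: [0.5431, -0.1934, 0.2258]
orientation: [-180.0, 0.0, -94.4]
force: [1.4, 5.3, 2.8]
opening: 0.0099
gripper_force: 30.0
clock: 13.43
tool_pos: [0.4764, -0.1881, 0.2258]
orientation: [180.0, 0.1, -94.4]
force: [-1.5, 7.7, 3.4]
opening: 0.0101
gripper_force: 30.0
```

```bash
python3 -m creep '[[[0,0,0,0,0.28],[0,0,0,0,0.28],[0,0,0,0,0.28],[0,0,0,0,0.28]]]'
python3 -m creep '[[[0,0,-0.02,0,0.28],[0,0,-0.05,0,0.28],[0,0,-0.05,0,0.28],[0,0,-0.1,0,0.28],[0,0,-0.15,0,0.28],[0,0,-0.2,0,0.28],[0,0,-0.2,0,0.28],[0,0,0,0,0.28]]]'
python3 - <<'E'
from h import *
np.set_printoptions(precision=4,suppress=True)
s=snapshot('top'); save(s,'e_top.png'); b=snapshot('scene')
for c in (s,b):
    for d in nets.landmark_of(c,'sampler_drawer0_handle')[:1]: print(d['uv'],d['confidence'],at_z(c,d['uv'],.062))
    for n in('mouse','jar','bottle','beaker','glasses_case'):
        print(n,[at_z(c,d['uv'],0)[:2] for d in nets.landmark_of(c,n)[:3]])
a=cv2.resize(s['frame'][90:260,90:400,::-1],(700,384),interpolation=2)
c=cv2.resize(b['frame'][190:310,270:410,::-1],(250,214),interpolation=2); d=cv2.resize(b['frame'][100:230,130:300,::-1],(280,214),interpolation=2)
o=np.zeros((600,700,3),np.uint8); o[:384]=a; o[384:598,:250]=c; o[384:598,250:530]=d
cv2.imwrite('pics/e1.png',o)
E
```

```text
clock: 13.77
tool_pos: [0.4779, -0.1889, 0.2255]
orientation: [179.9, -0.0, -94.4]
force: [0.4, -0.2, 0.4]
opening: 0.024
gripper_force: 0.0
clock: 14.43
tool_pos: [0.4801, -0.1893, 0.3893]
orientation: [-179.2, -0.1, -94.3]
force: [1.8, 0.1, 0.5]
opening: 0.024
gripper_force: 0.0
[308.4, 195.4] 0.61 [ 0.4783 -0.1829  0.062 ]
mouse [array([0.3208, 0.1694])]
jar [array([0.6413, 0.264 ]), array([ 0.4385, -0.4394])]
bottle []
beaker [array([ 0.6125, -0.3923]), array([0.3325, 0.1788])]
glasses_case [array([0.6374, 0.0515]), array([ 0.4438, -0.4358]), array([ 0.363 , -0.0577])]
[241.8, 147.0] 0.94 [ 0.4781 -0.188   0.062 ]
mouse [array([0.3258, 0.1807]), array([0.4233, 0.3998])]
jar [array([0.6446, 0.2743]), array([0.4907, 0.2647])]
bottle [array([0.4218, 0.4011])]
beaker [array([ 0.6239, -0.3813])]
glasses_case [array([ 0.4371, -0.4368]), array([ 0.366 , -0.0416]), array([0.6424, 0.0328])]
```

View pics/e1.png

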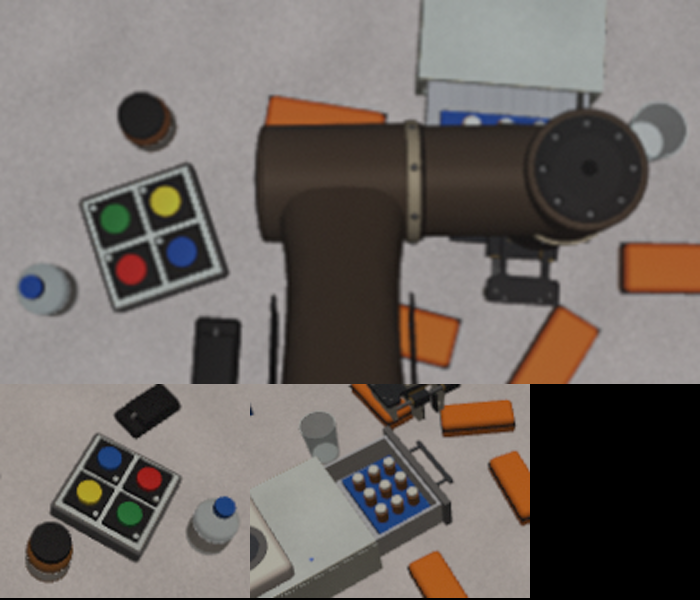

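The drawer is about 145 mm out with all nine vials clear (scene crop 385,490). The bystanders are where they were, the gripper is free and the keys are up, so I'm handing in.

```bash
python3 -m creep '[[[0,0,0,0,0.28],[0,0,0,0,0.28],[0,0,0,0,0.28]]]'; python3 -c "
from h import *
print(workorder.close_job())"
```

```text
clock: 15.38
tool_pos: [0.4784, -0.1887, 0.3797]
orientation: [180.0, -0.0, -94.4]
force: [-0.2, -0.3, -0.4]
opening: 0.0247
gripper_force: 0.0
the job is handed in; nothing more can be done
None
```

I pressed blue, yellow and green in order without touching red, pulled the drawer about 145 mm out so all nine vials stand clear, let go and handed the job in; the other things on the bench look unmoved, and the hand-in gave no verdict.

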